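# Pack the staining caddy

### The job

Pack the white caddy for a staining session: stand the stain jar in the large round recess, the box of cover slips in the oblong one, the tall vial in the small square one and the short vial in the small round one, each upright and fully down in its recess. Set them down gently, never letting one drop, and leave the spirit lamp and the label carton, which do not belong in the kit, where they stand.

Things in the scene. Friction and masses are not known exactly. Their poses are not given: they have to be found in the camera images.
- stain_jar_center (a point): Stain jar: opaque white round jar with a screw lid, 76 mm high, body 60 mm across up to 62 mm, lid 48 mm across. Stands upright. Point at its centre, 38 mm above its base; z up.
- cover_box_center (a point): Box of cover slips: upright green card carton, 55 mm along its own x, 75 mm along its own y, 85 mm high. Grasp across the 55 mm. Point at its centre, 42.5 mm above its base; z up.
- tall_vial_center (a point): Tall vial: slim glass vial with a black cap, 22 mm across, 96 mm high, upright. Point at its centre, 48 mm above its base; z up.
- short_vial_center (a point): Short vial: small glass vial with a pale yellow snap cap, 16 mm across, 42 mm high, upright. Point at its centre, 21 mm above its base; z up. Grasp it in its upper third, so that the fingertips stay above the 8 mm deep recess when it is set down.
- spirit_lamp_center (a point): Spirit lamp, does not belong in the caddy: round clear glass bowl 62 mm across with a 30 mm pale silvery cap, 82 mm high. Point on its axis, 41 mm above its base.
- label_carton_center (a point): Label dispenser carton, does not belong in the caddy: low white and green carton, 43 mm along its own x, 94 mm along y with its paper strip, 71 mm high. Point near its centre, 35 mm above its base.
- jar_insert_floor (a point): Fixed grey block, 104 x 104 x 20 mm, one of four, 106 mm apart two by two with parallel axes (places swap), filling a white caddy 222 mm square, rim 32 mm above the worktop. Has the large round recess, 76 mm across, for the stain jar. Point at the centre of the recess floor, 16 mm above the worktop; z up; recess 8 mm deep, its mouth 24 mm above the worktop.
- box_insert_floor (a point): Fixed grey block, 104 x 104 x 20 mm, one of four, 106 mm apart two by two with parallel axes (places swap), filling a white caddy 222 mm square, rim 32 mm above the worktop. Has the large oblong recess, 71 mm along its own x by 91 mm along its own y, for the box of cover slips. Point at the centre of the recess floor, 16 mm above the worktop; z up; recess 8 mm deep, its mouth 24 mm above the worktop.
- tall_insert_floor (a point): Fixed grey block, 104 x 104 x 20 mm, one of four, 106 mm apart two by two with parallel axes (places swap), filling a white caddy 222 mm square, rim 32 mm above the worktop. Has the small square recess, 40 x 40 mm, for the tall vial. Point at the centre of the recess floor, 16 mm above the worktop; z up; recess 8 mm deep, its mouth 24 mm above the worktop.
- short_insert_floor (a point): Fixed grey block, 104 x 104 x 20 mm, one of four, 106 mm apart two by two with parallel axes (places swap), filling a white caddy 222 mm square, rim 32 mm above the worktop. Has the small round recess, 32 mm across, for the short vial. Point at the centre of the recess floor, 16 mm above the worktop; z up; recess 8 mm deep, its mouth 24 mm above the worktop.
Things that resemble listed ones, but are neither listed nor needed, are in the scene too. What is shaped like the part that bears tall_vial_center but orange or red is not meant.

How it is judged:
By the outcome, as a careful person would: the job done as asked, in the order asked, and still so for the second after the job is handed in, with the robot touching nothing.
It also fails if it takes over 126 s, if anything falls off the work surface, if the arm or the gripper's body presses on something with over 40 N, if the wrist force passes 120 N, or if a joint passes its speed limit or range.

### The arm

A 6-joint arm with a two-finger parallel gripper is mounted at the origin on a cart in front of the work surface, level with it; the furniture and walls round the work are solid. World frame = base frame: x ahead of the robot, y to its left, z up, the work surface at z = 0. Lengths are in m, angles in rad, forces in N, time in s.
With the tool pointing down it reaches from about 0.35 to 0.725 m from the base axis. Payload 4.3 kg.
Tool frame: the origin (TCP) lies at the very end of the fingers, on their centre line; the grasp point (between the pads) lies 19 mm behind it (r.tcp_to_grasp is the z of the grasp point in the tool frame, in m); z points along the fingers, y is the line along which they close (so a half turn about z gives the same grasp; the last joint's range is limited). The gripper opens to 85 mm and grips with 20 to 120 N. Pads are 22 mm wide; open, the fingers measure 114 mm over their backs; the gripper's body (76 mm by 85 mm) begins 54 mm behind the grasp point. The pads swing forward as they close: fully open they stand 13 mm farther back than shut.
Start: joints at [-1.456, 0.377, 0.081, 1.274, 0, 1.46], TCP at [0.128, -0.561, 0.231] pointing down, gripper open.
Joint ranges: [-2.72, 2.72], [-0.84, 1.66], [-1.02, 1.22], [-1.77, 2.12], [-1.37, 1.28], [-3.14, 3.14]. Speed limits (rad/s): [2.57, 2.57, 3.14, 3.14, 3.14, 3.14].

### API

Orientations are given as [roll, pitch, yaw] about the fixed x, y, z axes, in that order (R = Rz(yaw) Ry(pitch) Rx(roll)).
In Python, from rig import r gives the robot as it stands. The module is installed in compiled form; this text tells all that it offers.
- The arm moves only by the shell command python3 -m jog 'ROWS'. ROWS is JSON, a list that holds one entry, the list of rows, each a list of 7 numbers: the shift along the world's x, y, z in m, then the turn, a rotation vector about the world's x, y, z in degrees, then the gripper's target within -1 to 1 (shut at 1, half-way at 0, fully open at -1). A call has 1 to 20 rows; each row is the pose to reach, as a shift and turn from the pose commanded when the call began; what a row does not reach only later rows make up. A row lasts 1/8 s, in which the tool goes at most 62.5 mm and 10.7 degrees, less where a joint would pass 70% of its speed; a pose out of reach is approached as far as the arm can. A call with a gripper value outside its range is refused whole. The fingers move at their own pace and stop on an object; the grip force is fixed at half the most. Time passes only in rows, so rows that repeat a pose let the fingers close. It gives the time, the measured TCP pose, the force, the opening and the grip force at its end, in the units of the state.
- r.observe(): the state, without advancing time (a new reading comes with each control period).
- r.capture(name): name is "scene" or "top" or "wrist"; returns a dict with "frame" (480x640x3 uint8, red, green, blue), "K" (3x3 intrinsics, pixels), "rvec" (rotation vector, rad) and "tvec" (3), from world to camera coordinates, as OpenCV has them. Camera axes: x right, y down, z forward; pixel columns grow to the right and rows downward; lengths in m; the calibration is good to about 2 mm. A picture is of the moment at which its call begins. There is no depth.
- r.close_job(): hands the job in; it is judged then, once.
The state is a dict: "clock": time; "qpos": joint angles; "dq": joint speeds; "joint_torque": joint torques, N m; "tcp_pos": TCP position; "orientation": TCP orientation; "wrist_force": force on the tool from outside, world axes, zero at the start; "wrist_torque": the same for the moment, N m; "gripper_width": finger opening in m; "grip_force": force on a finger pad.
Only numpy, scipy, OpenCV 4.12 (cv2) and the standard library are available. Lean on these libraries where they do the work, as an engineer would, in place of code of your own. Each camera call takes 0.05 s, during which the arm holds its last target. There are 200 camera calls.

## Working session

There is one attempt and no reset: what is moved stays moved. The work goes in short steps, Python scripts to look and compute and a shell command to move; the robot and the scene stay as the last step left them, time stands still between calls to the robot, and variables do not carry over. Pictures are saved under pics/ and viewed, at most 14 in all, crops included, and the job is handed in when it is done.

```bash
mkdir -p pics; python3 - <<'E'
from rig import r
import cv2
for n in("scene","top"):
    c=r.capture(n);cv2.imwrite(f"pics/{n}0.png",c["frame"][:,:,::-1]);print(n,c["K"],cv2.Rodrigues(c["rvec"])[0],c["tvec"])
print(r.observe(),r.tcp_to_grasp)
E
```

```text
scene [[475.89636487   0.         323.08364576]
 [  0.         475.89636487 238.66594619]
 [  0.           0.           1.        ]] [[ 0.82400478 -0.56654145  0.00684878]
 [-0.31835766 -0.47296606 -0.82155432]
 [ 0.46868382  0.67478433 -0.57008911]] [-0.48594152  0.1803226   0.95760843]
top [[448.57840852   0.         318.96635281]
 [  0.         448.57840852 238.76266273]
 [  0.           0.           1.        ]] [[-0.01808648 -0.99959401 -0.02201565]
 [-0.98527149  0.02156342 -0.16963231]
 [ 0.17003817  0.01862334 -0.98526148]] [-0.07507882  0.52800479  0.90887673]
{'clock': 0.1, 'qpos': array([-1.45630643e+00,  3.78032009e-01,  7.97590638e-02,  1.27444737e+00,
       -1.04458508e-05,  1.46049453e+00]), 'dq': array([ 0.00049972, -0.00162898,  0.00201153, -0.00093045,  0.00051768,
        0.00196777]), 'joint_torque': array([ 1.11340803e-03, -4.64692712e+01,  2.70582390e+01,  1.19819140e-02,
       -1.11426939e-04,  7.45340056e-07]), 'tcp_pos': array([ 0.12810076, -0.55992109,  0.2304302 ]), 'orientation': array([-3.13967921e+00, -2.01407061e-04,  2.24791510e-01]), 'wrist_force': array([-0.32020255, -0.52496793, -0.0512904 ]), 'wrist_torque': array([ 0.03247243, -0.01075785, -0.03171746]), 'grip_force': 0.0, 'gripper_width': 0.08543108382971032} -0.0187
```

View pics/scene0.png

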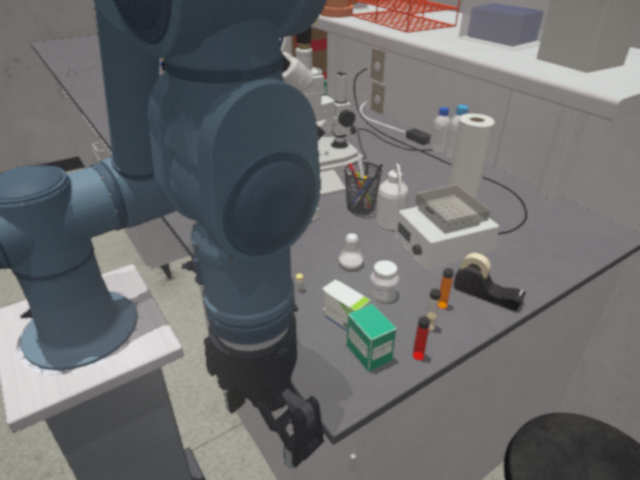

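View pics/top0.png

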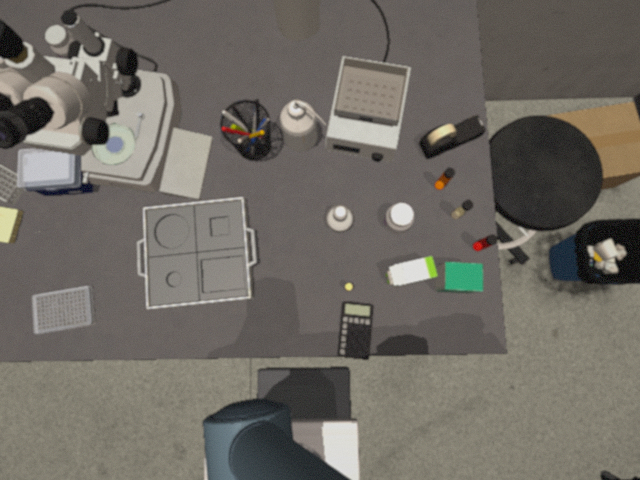

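The scene view shows the arm at left, with the objects beyond it. In the top view:
- The caddy is at about (197,252): round recess (172,231), square (220,226), small round (173,279), oblong (223,273).
- The jar is at (400,216), the lamp at (340,217), the carton at (412,271) and the green box at (464,277).
- The short vial is at (349,287).
- The clear tall vial is at (461,209), between the orange and red decoys.

Next I enlarge crops.

```bash
python3 - <<'E'
import cv2
t=cv2.imread("pics/top0.png")
cv2.imwrite("pics/c1.png",cv2.resize(t[165:315,320:520],None,fx=4,fy=4,interpolation=cv2.INTER_CUBIC))
cv2.imwrite("pics/c2.png",cv2.resize(t[185:320,120:280],None,fx=4,fy=4,interpolation=cv2.INTER_CUBIC))
E
```

```text
(no output)
```

View pics/c1.png

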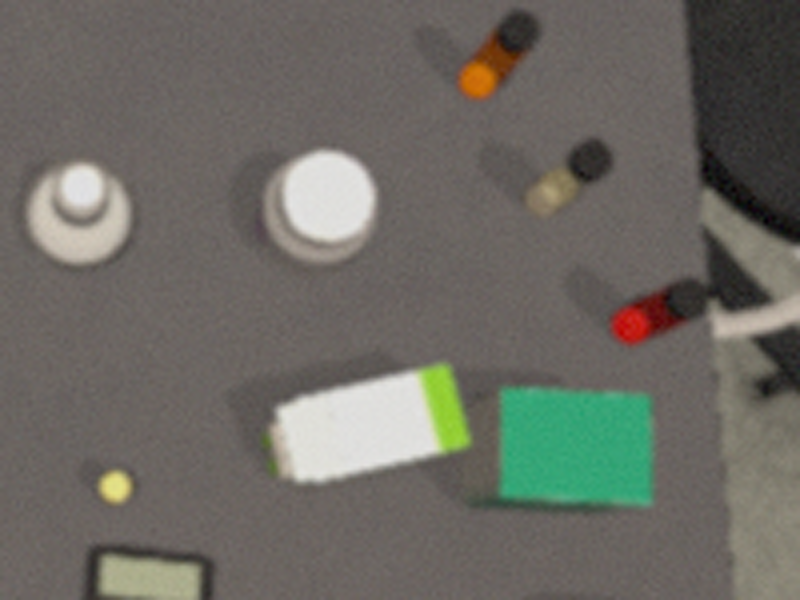

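View pics/c2.png

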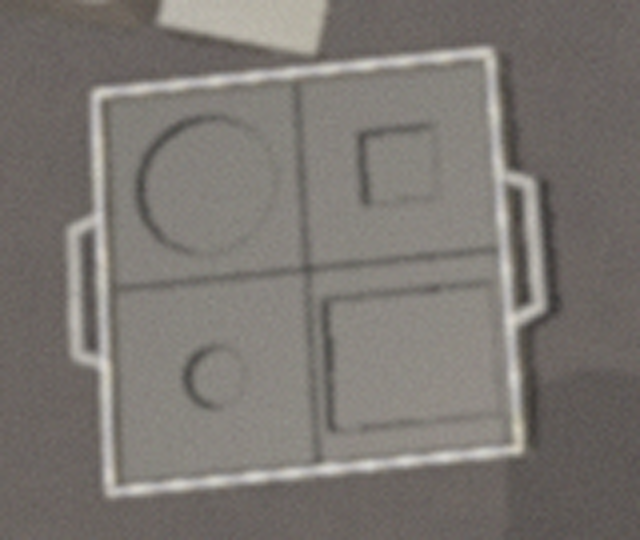

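The first crop shows the tops: jar lid (330,196), tall vial cap (592,160), short vial cap (115,486), box top corners (500,388)/(652,394)/(652,504)/(501,499), lamp cap (82,190). The second shows the recess mouths: large round (207,185), square (400,165), small round (214,376), oblong (413,358), with rim corners (95,92)/(493,50)/(522,450)/(110,493).

```bash
cat > h.py <<'E'
import numpy as np,cv2
def ray(c,uv,z):
    R=cv2.Rodrigues(c["rvec"])[0];t=np.ravel(c["tvec"]);C=-R.T@t
    d=R.T@np.linalg.inv(c["K"])@np.array([uv[0],uv[1],1.]);return C+d*(z-C[2])/d[2]
E
python3 - <<'E'
from rig import r
from h import *
c=r.capture("top")
def p(n,off,uv,z): 
    w=ray(c,(off[0]+uv[0]/4-.375,off[1]+uv[1]/4-.375),z);print(n,w.round(4),np.hypot(*w[:2]).round(3));return w[:2]
a=(320,165);b=(120,185)
for n,uv,z in[("jar",(330,196),.076),("lamp",(82,190),.082),("tall",(592,160),.096),("tallbase",(545,197),0.0),("short",(115,486),.042),("orange",(519,32),.096),("red",(687,298),.096)]:p(n,a,uv,z)
for n,q,z in[("box",[(500,388),(652,394),(652,504),(501,499)],.085),("carton",[(278,405),(447,365),(469,447),(295,480)],.071)]:
    P=np.array([p(n,a,u,z) for u in q]);e=P[1]-P[0]+P[2]-P[3];print(P.mean(0),np.linalg.norm(e)/2,np.linalg.norm(P[3]-P[0]),"longaxis",np.degrees(np.arctan2(e[1],e[0])))
for n,uv in[("Rj",(207,185)),("Rt",(400,165)),("Rs",(214,376)),("Rb",(413,358)),("mid",(306,268))]:p(n,b,uv,.024)
P=np.array([p("rim",b,u,.032) for u in[(95,92),(493,50),(522,450),(110,493)]])
m=P.mean(0);v=(P[1]-P[0]+P[2]-P[3])/2;w=(P[0]-P[3]+P[1]-P[2])/2
ang=[np.degrees(np.arctan2(v[1],v[0])),np.degrees(np.arctan2(w[1],w[0]))]
print(m,np.linalg.norm(v),np.linalg.norm(w),ang)
g=np.radians((ang[0]+90+ang[1])/2);x=np.array([-np.sin(g-np.pi/2*0),0])
u=v/np.linalg.norm(v);k=np.array([-u[1],u[0]]);k=k*np.sign(k@w)
for n,s,q in[("Rj",-1,1),("Rt",1,1),("Rs",-1,-1),("Rb",1,-1)]:print(n,m+.053*(s*u+q*k))
E
```

```text
jar [ 0.5698 -0.2588  0.076 ] 0.626
lamp [ 0.5746 -0.1309  0.082 ] 0.589
tall [ 0.5808 -0.388   0.096 ] 0.699
tallbase [ 0.5837 -0.3913  0.    ] 0.703
short [ 0.4251 -0.1452  0.042 ] 0.449
orange [ 0.649 -0.356  0.096] 0.74
red [ 0.5092 -0.4297  0.096 ] 0.666
box [ 0.4674 -0.3372  0.085 ] 0.576
box [ 0.4628 -0.4124  0.085 ] 0.62
box [ 0.4083 -0.4081  0.085 ] 0.577
box [ 0.4121 -0.3341  0.085 ] 0.531
[ 0.43766475 -0.37294555] 0.07475983722906618 0.05535351194349349 longaxis -93.24765007915508
carton [ 0.4627 -0.228   0.071 ] 0.516
carton [ 0.4814 -0.3147  0.071 ] 0.575
carton [ 0.4394 -0.3233  0.071 ] 0.545
carton [ 0.4244 -0.2348  0.071 ] 0.485
[ 0.45195605 -0.27519918] 0.08922624733716382 0.03882223428013888 longaxis -79.14114745755377
Rj [0.5545 0.2382 0.024 ] 0.604
Rt [0.5633 0.1321 0.024 ] 0.579
Rs [0.4497 0.2304 0.024 ] 0.505
Rb [0.4572 0.1229 0.024 ] 0.473
mid [0.5074 0.1823 0.024 ] 0.539
rim [0.6064 0.2993 0.032 ] 0.676
rim [0.6249 0.08   0.032 ] 0.63
rim [0.4066 0.0623 0.032 ] 0.411
rim [0.3882 0.2807 0.032 ] 0.479
[0.50654188 0.1806008 ] 0.2196139560804179 0.21902635512450183 [np.float64(-85.17368479637346), np.float64(4.763671226108828)]
Rj [0.55489478 0.23787206]
Rt [0.56381314 0.1322479 ]
Rs [0.44927062 0.2289537 ]
Rb [0.45818898 0.12332954]
```

Recess positions agree two ways (caddy turned +4.8°), and sizes match those given (box 75x55, rim 219). Moving above the jar with yaw 90.

```bash
python3 -m jog '[[[0.442,0.301,0,0,0,77,-1],[0.442,0.301,0,0,0,77,-1],[0.442,0.301,0,0,0,77,-1],[0.442,0.301,0,0,0,77,-1],[0.442,0.301,0,0,0,77,-1],[0.442,0.301,0,0,0,77,-1],[0.442,0.301,0,0,0,77,-1],[0.442,0.301,0,0,0,77,-1],[0.442,0.301,0,0,0,77,-1],[0.442,0.301,0,0,0,77,-1],[0.442,0.301,0,0,0,77,-1],[0.442,0.301,0,0,0,77,-1],[0.442,0.301,0,0,0,77,-1],[0.442,0.301,0,0,0,77,-1]]]'
python3 - <<'E'
from rig import r
import cv2
o=r.observe();print(o["qpos"],o["tcp_pos"],o["orientation"])
c=r.capture("wrist");cv2.imwrite("pics/w1.png",c["frame"][:,:,::-1])
E
```

```text
clock: 1.9
tcp_pos: [0.5697, -0.2601, 0.2316]
orientation: [3.141, 0.0, 1.568]
wrist_force: [0.3, -0.4, -0.4]
gripper_width: 0.0856
grip_force: 0.0
[-5.29608047e-01  4.87172343e-01  2.50315969e-01  1.33364364e+00
  5.14792860e-05  1.04441427e+00] [ 0.56971664 -0.2601399   0.23156041] [3.14131059e+00 1.04357043e-04 1.56757033e+00]
```

View pics/w1.png

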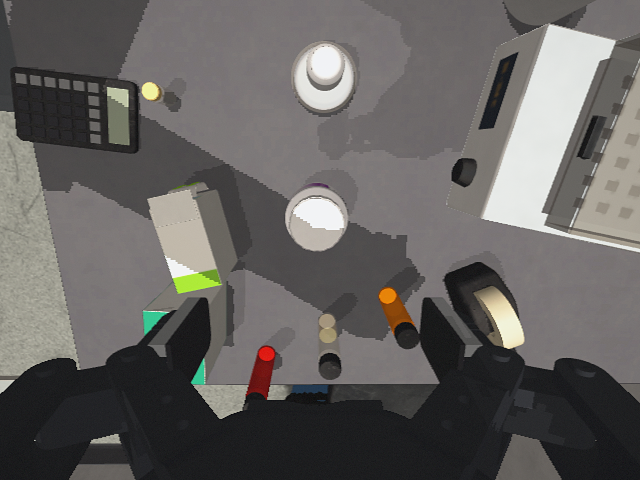

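The wrist view shows the jar lid at (318,224), tall vial cap at (330,364), box at lower left, short vial cap (151,91), lamp (325,64). I check these against the top measurements.

```bash
python3 - <<'E'
from rig import r
from h import *
c=r.capture("wrist")
for n,uv,z in[("jar",(317,224),.076),("tall",(330,364),.096),("tallbase",(328,321),0),("short",(151,91),.042),("lamp",(325,64),.082),("orange",(405,335),.096)]:print(n,ray(c,uv,z).round(4))
E
```

```text
jar [ 0.572  -0.2587  0.076 ]
tall [ 0.5835 -0.3837  0.096 ]
tallbase [ 0.5852 -0.3918  0.    ]
short [ 0.4274 -0.1473  0.042 ]
lamp [ 0.578  -0.1343  0.082 ]
orange [ 0.6493 -0.3545  0.096 ]
```

Agreement within 3 mm. Descend and grip.

```bash
python3 -m jog '[[[0.001,0.001,-0.06,0,0,0,-1],[0.001,0.001,-0.12,0,0,0,-1],[0.001,0.001,-0.17,0,0,0,-1],[0.001,0.001,-0.19,0,0,0,-1],[0.001,0.001,-0.2,0,0,0,-1],[0.001,0.001,-0.2,0,0,0,-1],[0.001,0.001,-0.2,0,0,0,1],[0.001,0.001,-0.2,0,0,0,1],[0.001,0.001,-0.2,0,0,0,1],[0.001,0.001,-0.2,0,0,0,1],[0.001,0.001,-0.2,0,0,0,1],[0.001,0.001,-0.2,0,0,0,1],[0.001,0.001,-0.2,0,0,0,1],[0.001,0.001,-0.2,0,0,0,1]]]'
```

```text
clock: 3.75
tcp_pos: [0.5726, -0.2594, 0.0336]
orientation: [3.138, 0.002, 1.569]
wrist_force: [-0.6, -0.4, 6.1]
gripper_width: 0.0567
grip_force: 64.0
```

```bash
python3 -m jog '[[[0,0,0.02,0,0,0,1],[0,0,0.05,0,0,0,1],[0,0,0.09,0,0,0,1],[0,0,0.13,0,0,0,1],[0,0.02,0.15,0,0,0,1],[-0.002,0.06,0.15,0,0,0,1],[-0.004,0.1,0.15,0,0,0,1],[-0.006,0.14,0.15,0,0,0,1],[-0.007,0.18,0.15,0,0,0,1],[-0.008,0.22,0.15,0,0,0,1],[-0.009,0.26,0.15,0,0,0,1],[-0.01,0.3,0.15,0,0,0,1],[-0.012,0.34,0.15,0,0,0,1],[-0.014,0.38,0.15,0,0,0,1],[-0.015,0.42,0.15,0,0,0,1],[-0.016,0.45,0.15,0,0,0,1],[-0.017,0.475,0.15,0,0,0,1],[-0.018,0.49,0.15,0,0,0,1],[-0.018,0.4975,0.15,0,0,0,1],[-0.018,0.4975,0.15,0,0,0,1]]]'
python3 - <<'E'
from rig import r
import cv2
c=r.capture("wrist");cv2.imwrite("pics/w2.png",c["frame"][:,:,::-1]);print(r.observe()["wrist_force"],r.observe()["tcp_pos"])
E
```

```text
clock: 6.25
tcp_pos: [0.5529, 0.239, 0.1811]
orientation: [-3.141, 0.0, 1.569]
wrist_force: [-0.2, -1.0, -1.0]
gripper_width: 0.0563
grip_force: 64.5
[-0.51908103  0.71076524 -1.60377668] [0.55312542 0.23848615 0.18122475]
```

View pics/w2.png

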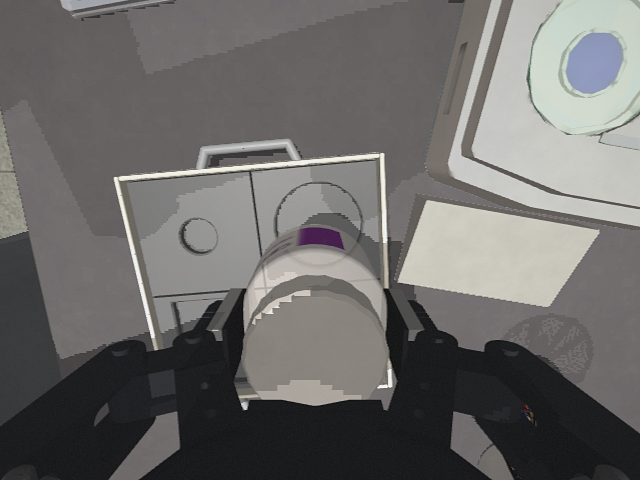

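The jar is held upright over the caddy. The large recess mouth is centred at (319,222) and the small one at (198,236).

```bash
python3 - <<'E'
from rig import r
from h import *
c=r.capture("wrist")
for n,uv in[("Rj",(319,221)),("Rs",(198,236))]:print(n,ray(c,uv,.024).round(4))
# which jar axis under the grip: lid top ellipse
print(ray(c,(318,348),.1812-.0336+.076))
E
```

```text
Rj [0.5569 0.2419 0.024 ]
Rs [0.4509 0.2287 0.024 ]
[0.55441491 0.24293613 0.2236    ]
```

```bash
python3 -m jog '[[[0.002,0,-0.03,0,0,0,1],[0.002,0,-0.06,0,0,0,1],[0.002,0,-0.09,0,0,0,1],[0.002,0,-0.105,0,0,0,1],[0.002,0,-0.115,0,0,0,1],[0.002,0,-0.12,0,0,0,1],[0.002,0,-0.123,0,0,0,1],[0.002,0,-0.126,0,0,0,1],[0.002,0,-0.128,0,0,0,1],[0.002,0,-0.129,0,0,0,1],[0.002,0,-0.129,0,0,0,1]]]'
```

```text
clock: 7.72
tcp_pos: [0.5551, 0.2389, 0.0523]
orientation: [3.142, 0.0, 1.569]
wrist_force: [0.3, 0.2, -2.1]
gripper_width: 0.0566
grip_force: 64.5
```

```bash
python3 -m jog '[[[0,0,-0.001,0,0,0,1],[0,0,-0.002,0,0,0,1],[0,0,-0.003,0,0,0,1],[0,0,-0.003,0,0,0,1]]]'
```

```text
clock: 8.22
tcp_pos: [0.5552, 0.239, 0.0496]
orientation: [3.141, -0.0, 1.569]
wrist_force: [-1.3, 0.1, 1.7]
gripper_width: 0.0566
grip_force: 64.7
```

Just contacting; press slightly further, then release gradually and rise.

```bash
python3 -m jog '[[[0,0,-0.001,0,0,0,1],[0,0,-0.001,0,0,0,1]]]'; python3 -m jog '[[[0,0,0,0,0,0,0.2],[0,0,0,0,0,0,-0.2],[0,0,0,0,0,0,-0.6],[0,0,0,0,0,0,-1],[0,0,0,0,0,0,-1],[0,0,0,0,0,0,-1],[0,0,0.01,0,0,0,-1],[0,0,0.04,0,0,0,-1],[0,0,0.09,0,0,0,-1],[0,0,0.15,0,0,0,-1],[0,0,0.18,0,0,0,-1],[0,0,0.18,0,0,0,-1]]]'
python3 - <<'E'
from rig import r
import cv2
c=r.capture("wrist");cv2.imwrite("pics/w3.png",c["frame"][:,:,::-1])
E
```

```text
clock: 8.48
tcp_pos: [0.5552, 0.239, 0.0496]
orientation: [3.141, -0.0, 1.569]
wrist_force: [-2.9, -1.0, 7.7]
gripper_width: 0.0566
grip_force: 65.4
clock: 9.98
tcp_pos: [0.5573, 0.2396, 0.2325]
orientation: [3.134, -0.002, 1.569]
wrist_force: [-0.2, -0.7, -0.3]
gripper_width: 0.0856
grip_force: 0.0
```

View pics/w3.png

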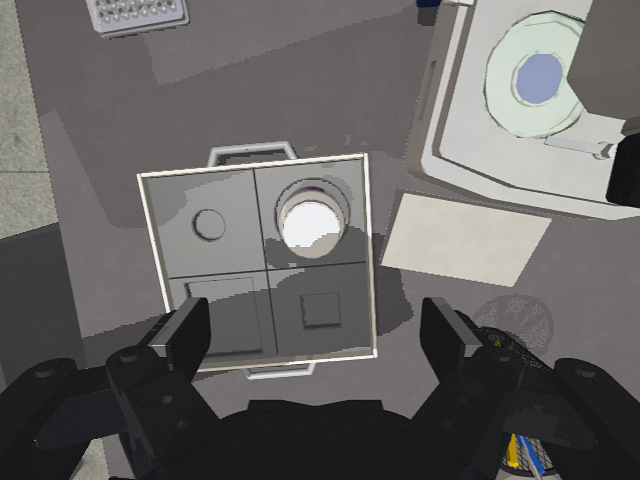

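The jar stands centred and upright in its recess. The box is next.

```bash
python3 -m jog '[[[-0.118,-0.612,0,0,0,-3,-1],[-0.118,-0.612,0,0,0,-3,-1],[-0.118,-0.612,0,0,0,-3,-1],[-0.118,-0.612,0,0,0,-3,-1],[-0.118,-0.612,0,0,0,-3,-1],[-0.118,-0.612,0,0,0,-3,-1],[-0.118,-0.612,0,0,0,-3,-1],[-0.118,-0.612,0,0,0,-3,-1],[-0.118,-0.612,0,0,0,-3,-1],[-0.118,-0.612,0,0,0,-3,-1],[-0.118,-0.612,0,0,0,-3,-1],[-0.118,-0.612,0,0,0,-3,-1],[-0.118,-0.612,0,0,0,-3,-1],[-0.118,-0.612,0,0,0,-3,-1],[-0.118,-0.612,0,0,0,-3,-1],[-0.118,-0.612,0,0,0,-3,-1]]]'
```

```text
clock: 12.02
tcp_pos: [0.4374, -0.3727, 0.2285]
orientation: [3.141, 0.0, 1.517]
wrist_force: [-0.3, 0.5, 0.9]
gripper_width: 0.0855
grip_force: 0.0
```

```bash
python3 -m jog '[[[0,0,-0.06,0,0,0,-1],[0,0,-0.11,0,0,0,-1],[0,0,-0.15,0,0,0,-1],[0,0,-0.18,0,0,0,-1],[0,0,-0.195,0,0,0,-1],[0,0,-0.195,0,0,0,-1],[0,0,-0.195,0,0,0,1],[0,0,-0.195,0,0,0,1],[0,0,-0.195,0,0,0,1],[0,0,-0.195,0,0,0,1],[0,0,-0.195,0,0,0,1],[0,0,-0.195,0,0,0,1],[0,0,-0.195,0,0,0,1],[0,0,-0.195,0,0,0,1]]]'
```

```text
clock: 13.78
tcp_pos: [0.4384, -0.3743, 0.0351]
orientation: [3.139, 0.003, 1.516]
wrist_force: [0.3, 0.2, 5.8]
gripper_width: 0.0546
grip_force: 63.9
```

```bash
python3 -m jog '[[[0,0,0.02,0,0,0,1],[0,0,0.05,0,0,0,1],[0,0,0.09,0,0,0,1],[0,0,0.13,0,0,0,1],[0,0.02,0.15,0,0,2,1],[0.002,0.06,0.15,0,0,4,1],[0.004,0.1,0.15,0,0,6,1],[0.006,0.14,0.15,0,0,8,1],[0.007,0.18,0.15,0,0,8,1],[0.008,0.22,0.15,0,0,8,1],[0.009,0.26,0.15,0,0,8,1],[0.01,0.3,0.15,0,0,8,1],[0.012,0.34,0.15,0,0,8,1],[0.014,0.38,0.15,0,0,8,1],[0.016,0.42,0.15,0,0,8,1],[0.018,0.45,0.15,0,0,8,1],[0.019,0.475,0.15,0,0,8,1],[0.02,0.49,0.15,0,0,8,1],[0.02,0.498,0.15,0,0,8,1],[0.02,0.498,0.15,0,0,8,1]]]'
python3 - <<'E'
from rig import r
import cv2
c=r.capture("wrist");cv2.imwrite("pics/w4.png",c["frame"][:,:,::-1]);print(r.observe()["wrist_force"],r.observe()["tcp_pos"])
E
```

```text
clock: 16.27
tcp_pos: [0.4568, 0.1249, 0.1831]
orientation: [-3.141, 0.0, 1.657]
wrist_force: [0.4, 0.2, -0.6]
gripper_width: 0.0544
grip_force: 63.5
[-0.44974754 -0.22857433 -1.41282859] [0.45696278 0.12458108 0.18319291]
```

View pics/w4.png

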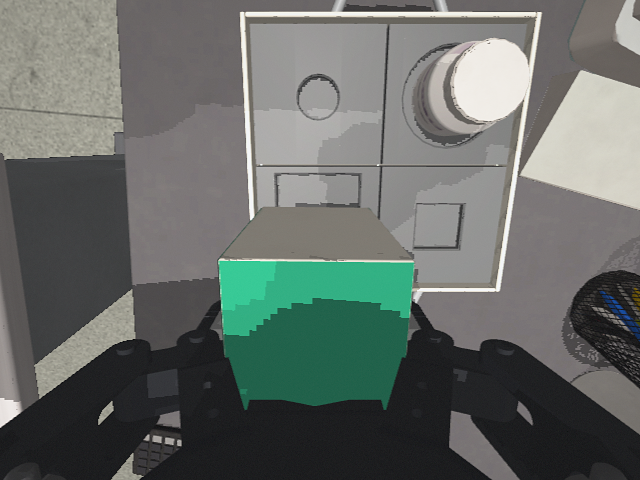

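The box is held upright and square. The oblong mouth's far edge runs (275,174)-(361,174), the box's top far edge (219,261)-(411,261) and its bottom far edge (260,207)-(371,207). The square recess is at (439,227).

```bash
python3 - <<'E'
from rig import r
from h import *
c=r.capture("wrist")
for n,uv,z in[("mouthL",(275,174),.024),("mouthR",(361,174),.024),("topL",(219,261),.233),("topR",(411,261),.233),("botL",(260,207),.148),("botR",(371,207),.148),("Rt",(439,227),.024),("Rs",(318,97),.024)]:print(n,ray(c,uv,z).round(4))
E
```

```text
mouthL [0.42  0.165 0.024]
mouthR [0.4921 0.1712 0.024 ]
topL [0.4278 0.1584 0.233 ]
topR [0.4805 0.163  0.233 ]
botL [0.4263 0.1587 0.148 ]
botR [0.4824 0.1636 0.148 ]
Rt [0.5656 0.1316 0.024 ]
Rs [0.4507 0.2281 0.024 ]
```

Centred within 2 mm. Lower it.

```bash
python3 -m jog '[[[0.002,-0.001,-0.03,0,0,0,1],[0.002,-0.001,-0.06,0,0,0,1],[0.002,-0.001,-0.09,0,0,0,1],[0.002,-0.001,-0.105,0,0,0,1],[0.002,-0.001,-0.115,0,0,0,1],[0.002,-0.001,-0.12,0,0,0,1],[0.002,-0.001,-0.123,0,0,0,1],[0.002,-0.001,-0.126,0,0,0,1],[0.002,-0.001,-0.128,0,0,0,1],[0.002,-0.001,-0.129,0,0,0,1],[0.002,-0.001,-0.129,0,0,0,1]]]'
python3 -m jog '[[[0,0,-0.001,0,0,0,1],[0,0,-0.002,0,0,0,1],[0,0,-0.003,0,0,0,1],[0,0,-0.003,0,0,0,1]]]'
```

```text
clock: 17.75
tcp_pos: [0.4592, 0.124, 0.0543]
orientation: [3.141, -0.0, 1.656]
wrist_force: [-0.4, -0.7, -1.1]
gripper_width: 0.0545
grip_force: 63.5
clock: 18.25
tcp_pos: [0.4591, 0.1239, 0.0512]
orientation: [-3.141, 0.0, 1.656]
wrist_force: [-0.6, -0.5, -0.9]
gripper_width: 0.0546
grip_force: 63.5
```

```bash
python3 -m jog '[[[0,0,-0.0005,0,0,0,1],[0,0,-0.001,0,0,0,1],[0,0,-0.001,0,0,0,1]]]'
```

```text
clock: 18.62
tcp_pos: [0.4592, 0.124, 0.0511]
orientation: [3.141, -0.0, 1.656]
wrist_force: [-2.1, 0.6, 7.2]
gripper_width: 0.0542
grip_force: 64.5
```

Seated. Release, rise, and head to the tall vial, closing line turned to clear the orange and red decoys.

```bash
python3 -m jog '[[[0,0,0,0,0,0,0.2],[0,0,0,0,0,0,-0.2],[0,0,0,0,0,0,-0.6],[0,0,0,0,0,0,-1],[0,0,0,0,0,0,-1],[0,0,0,0,0,0,-1],[0,0,0.01,0,0,0,-1],[0,0,0.04,0,0,0,-1],[0,0,0.09,0,0,0,-1],[0,0,0.15,0,0,0,-1],[0,0,0.17,0,0,0,-1],[0,0,0.17,0,0,0,-1]]]'
python3 - <<'E'
from rig import r
import cv2
c=r.capture("wrist");cv2.imwrite("pics/w5.png",c["frame"][:,:,::-1])
E
python3 -m jog '[[[0.124,-0.512,0,0,0,-68,0],[0.124,-0.512,0,0,0,-68,0],[0.124,-0.512,0,0,0,-68,0],[0.124,-0.512,0,0,0,-68,0],[0.124,-0.512,0,0,0,-68,0],[0.124,-0.512,0,0,0,-68,0],[0.124,-0.512,0,0,0,-68,0],[0.124,-0.512,0,0,0,-68,0],[0.124,-0.512,0,0,0,-68,0],[0.124,-0.512,0,0,0,-68,0],[0.124,-0.512,0,0,0,-68,0],[0.124,-0.512,0,0,0,-68,0],[0.124,-0.512,0,0,0,-68,0],[0.124,-0.512,0,0,0,-68,0],[0.124,-0.512,0,0,0,-68,0],[0.124,-0.512,0,0,0,-68,0]]]'
python3 - <<'E'
from rig import r
import cv2,numpy as np
c=r.capture("wrist");w=c["frame"][:,:,::-1]
b=cv2.imread("pics/w5.png")
cv2.imwrite("pics/w6.png",np.hstack([cv2.resize(b,(400,300)),cv2.resize(w,(400,300))]))
cv2.imwrite("pics/w6full.png",w)
E
```

```text
clock: 20.12
tcp_pos: [0.4608, 0.1241, 0.2228]
orientation: [3.136, -0.0, 1.656]
wrist_force: [-0.1, -0.1, -1.5]
gripper_width: 0.0855
grip_force: 0.0
clock: 22.18
tcp_pos: [0.5832, -0.388, 0.2204]
orientation: [3.141, -0.0, 0.469]
wrist_force: [-0.7, 0.1, 0.2]
gripper_width: 0.0424
grip_force: 0.0
```

View pics/w6.png

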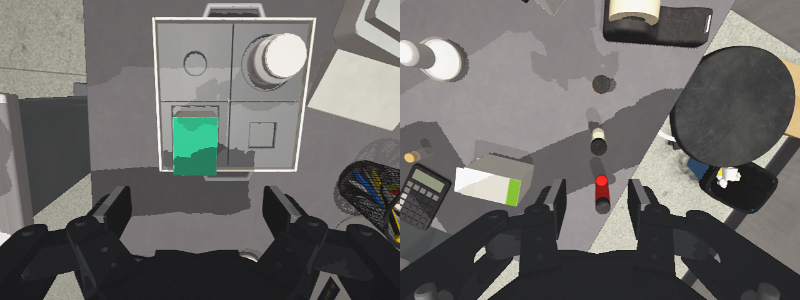

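Left: the box sits in its recess beside the jar. Right: the vial's black cap is at about full-image (317,233) and its base near (315,208), with orange above and red below. I refine from an enlarged crop.

```bash
python3 - <<'E'
import cv2
w=cv2.imread("pics/w6full.png");cv2.imwrite("pics/w7.png",cv2.resize(w[110:350,250:400],None,fx=2.5,fy=2.5,interpolation=cv2.INTER_CUBIC))
E
```

```text
(no output)
```

View pics/w7.png

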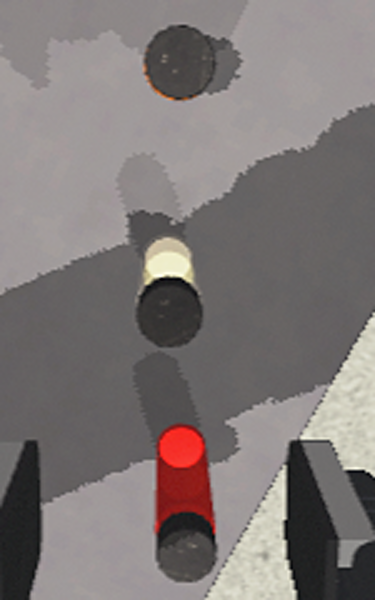

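Cap centre is at crop (169,313), i.e. full (317.3,234.9); base centre is about (317,214).

```bash
python3 - <<'E'
from rig import r
from h import *
c=r.capture("wrist")
print(ray(c,(317.3,234.9),.096),ray(c,(317,214),0),r.observe()["tcp_pos"])
E
```

```text
[ 0.58416299 -0.39032461  0.096     ] [ 0.58257817 -0.39143107  0.        ] [ 0.5831919  -0.38808845  0.22032828]
```

```bash
python3 -m jog '[[[0.0005,-0.002,-0.04,0,0,0,0],[0.0005,-0.002,-0.08,0,0,0,0],[0.0005,-0.002,-0.12,0,0,0,0],[0.0005,-0.002,-0.15,0,0,0,0],[0.0005,-0.002,-0.17,0,0,0,0],[0.0005,-0.002,-0.175,0,0,0,0],[0.0005,-0.002,-0.175,0,0,0,0],[0.0005,-0.002,-0.175,0,0,0,1],[0.0005,-0.002,-0.175,0,0,0,1],[0.0005,-0.002,-0.175,0,0,0,1],[0.0005,-0.002,-0.175,0,0,0,1],[0.0005,-0.002,-0.175,0,0,0,1],[0.0005,-0.002,-0.175,0,0,0,1]]]'
```

```text
clock: 23.9
tcp_pos: [0.5847, -0.3908, 0.047]
orientation: [3.139, -0.001, 0.469]
wrist_force: [0.9, -0.3, 6.2]
gripper_width: 0.0234
grip_force: 58.9
```

```bash
python3 -m jog '[[[0,0,0.02,0,0,0,1],[0,0,0.05,0,0,0,1],[0,0,0.09,0,0,0,1],[0,0,0.13,0,0,0,1],[0,0.02,0.15,0,0,8,1],[-0.002,0.06,0.15,0,0,16,1],[-0.004,0.1,0.15,0,0,24,1],[-0.006,0.14,0.15,0,0,32,1],[-0.007,0.18,0.15,0,0,40,1],[-0.008,0.22,0.15,0,0,48,1],[-0.009,0.26,0.15,0,0,56,1],[-0.01,0.3,0.15,0,0,64,1],[-0.012,0.34,0.15,0,0,68,1],[-0.014,0.38,0.15,0,0,68,1],[-0.016,0.42,0.15,0,0,68,1],[-0.018,0.46,0.15,0,0,68,1],[-0.019,0.5,0.15,0,0,68,1],[-0.02,0.515,0.15,0,0,68,1],[-0.02,0.523,0.15,0,0,68,1],[-0.02,0.523,0.15,0,0,68,1]]]'
python3 - <<'E'
from rig import r
import cv2
c=r.capture("wrist");cv2.imwrite("pics/w8.png",c["frame"][:,:,::-1]);print(r.observe()["wrist_force"],r.observe()["tcp_pos"])
E
```

```text
clock: 26.4
tcp_pos: [0.5637, 0.1325, 0.1952]
orientation: [-3.141, 0.001, 1.656]
wrist_force: [0.5, -0.4, 0.3]
gripper_width: 0.0235
grip_force: 58.8
[ 0.88883872 -0.63206296 -0.03985461] [0.56376281 0.13207471 0.19522805]
```

View pics/w8.png

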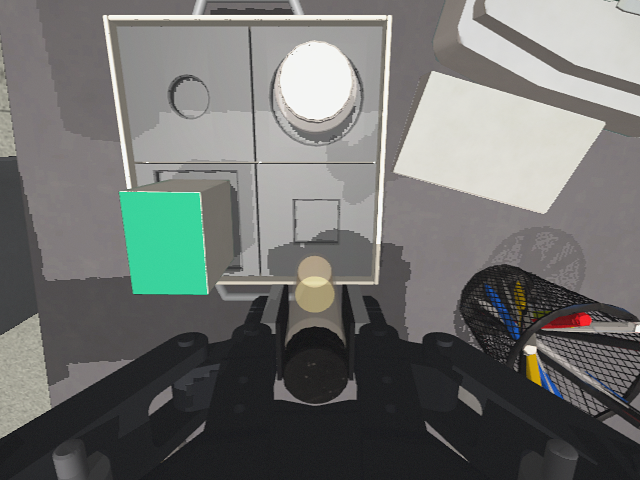

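The vial is held upright. The square mouth is centred at (316.5,221) and the vial bottom is near (315,272).

```bash
python3 - <<'E'
from rig import r
from h import *
c=r.capture("wrist")
print(ray(c,(316.5,221),.024),ray(c,(315,272),.148),ray(c,(317,366),.244),ray(c,(189,97),.024))
E
```

```text
[0.56540927 0.13266745 0.024     ] [0.56432431 0.12924962 0.148     ] [0.56448719 0.13439132 0.244     ] [0.45125659 0.22803404 0.024     ]
```

```bash
python3 -m jog '[[[0.001,0.001,-0.03,0,0,0,1],[0.001,0.001,-0.06,0,0,0,1],[0.001,0.001,-0.09,0,0,0,1],[0.001,0.001,-0.105,0,0,0,1],[0.001,0.001,-0.115,0,0,0,1],[0.001,0.001,-0.12,0,0,0,1],[0.001,0.001,-0.123,0,0,0,1],[0.001,0.001,-0.126,0,0,0,1],[0.001,0.001,-0.128,0,0,0,1],[0.001,0.001,-0.129,0,0,0,1],[0.001,0.001,-0.129,0,0,0,1]]]'
python3 -m jog '[[[0,0,-0.001,0,0,0,1],[0,0,-0.002,0,0,0,1],[0,0,-0.003,0,0,0,1],[0,0,-0.003,0,0,0,1]]]'
```

```text
clock: 27.88
tcp_pos: [0.5647, 0.134, 0.0663]
orientation: [3.141, 0.0, 1.656]
wrist_force: [0.1, 0.7, -0.5]
gripper_width: 0.0229
grip_force: 58.8
clock: 28.38
tcp_pos: [0.5646, 0.1339, 0.0632]
orientation: [-3.141, -0.0, 1.656]
wrist_force: [-0.4, 1.0, -1.2]
gripper_width: 0.0229
grip_force: 58.8
```

```bash
python3 -m jog '[[[0,0,-0.0005,0,0,0,1],[0,0,-0.001,0,0,0,1],[0,0,-0.001,0,0,0,1]]]'
```

```text
clock: 28.75
tcp_pos: [0.5648, 0.134, 0.063]
orientation: [3.141, -0.0, 1.656]
wrist_force: [-2.0, -0.3, 6.1]
gripper_width: 0.0232
grip_force: 59.3
```

Seated. Release and go for the short vial.

```bash
python3 -m jog '[[[0,0,0,0,0,0,0.35],[0,0,0,0,0,0,0.2],[0,0,0,0,0,0,0],[0,0,0,0,0,0,0],[0,0,0,0,0,0,0],[0,0,0.01,0,0,0,0],[0,0,0.04,0,0,0,0],[0,0,0.09,0,0,0,0],[0,0,0.14,0,0,0,0],[0,0,0.14,0,0,0,0]]]'
python3 - <<'E'
from rig import r
import cv2
c=r.capture("wrist");cv2.imwrite("pics/w9.png",c["frame"][:,:,::-1])
E
python3 -m jog '[[[-0.138,-0.28,0,0,0,0,0],[-0.138,-0.28,0,0,0,0,0],[-0.138,-0.28,0,0,0,0,0],[-0.138,-0.28,0,0,0,0,0],[-0.138,-0.28,0,0,0,0,0],[-0.138,-0.28,0,0,0,0,0],[-0.138,-0.28,-0.05,0,0,0,0],[-0.138,-0.28,-0.08,0,0,0,0],[-0.138,-0.28,-0.08,0,0,0,0],[-0.138,-0.28,-0.08,0,0,0,0]]]'
python3 - <<'E'
from rig import r
import cv2,numpy as np
c=r.capture("wrist");w=c["frame"][:,:,::-1]
b=cv2.imread("pics/w9.png")
cv2.imwrite("pics/w10.png",np.hstack([cv2.resize(b,(320,240)),cv2.resize(w[100:440,100:500],(480,408))[:,:]][0:1]+[np.zeros((240,1,3),np.uint8)]) if 0 else np.vstack([cv2.resize(b[:300],(640,300))[:, :], w[100:400]]))
E
```

```text
clock: 30.0
tcp_pos: [0.568, 0.1344, 0.2082]
orientation: [3.131, -0.0, 1.656]
wrist_force: [0.2, -0.1, -0.3]
gripper_width: 0.0427
grip_force: 0.0
clock: 31.3
tcp_pos: [0.4272, -0.1455, 0.1229]
orientation: [3.141, -0.0, 1.657]
wrist_force: [0.2, 0.2, 0.8]
gripper_width: 0.0426
grip_force: 0.0
```

View pics/w10.png

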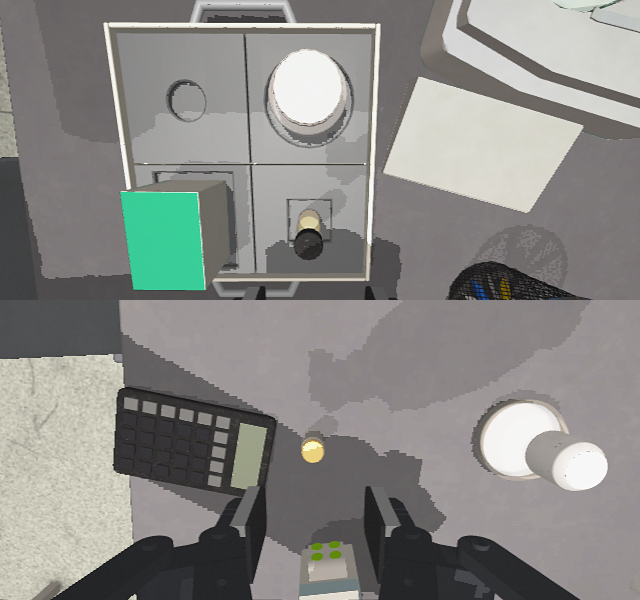

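Top: the tall vial stands upright in its square recess. Bottom: the short vial cap is at full-image (313,252), with the calculator's near edge at (275,217)-(262,297).

```bash
python3 - <<'E'
from rig import r
from h import *
c=r.capture("wrist")
print(ray(c,(313,251),.042),ray(c,(276,217),.01),ray(c,(262,297),.01),r.observe()["tcp_pos"])
E
```

```text
[ 0.42697805 -0.14677234  0.042     ] [ 0.39828342 -0.13272665  0.01      ] [ 0.39099978 -0.19754403  0.01      ] [ 0.42798426 -0.14620845  0.12369407]
```

The calculator edge is 30 mm from the vial, so I turn the closing line to y before descending.

```bash
python3 -m jog '[[[-0.001,-0.0005,0,0,0,-10,0],[-0.001,-0.0005,0,0,0,-20,0],[-0.001,-0.0005,0,0,0,-30,0],[-0.001,-0.0005,0,0,0,-40,0],[-0.001,-0.0005,0,0,0,-50,0],[-0.001,-0.0005,0,0,0,-60,0],[-0.001,-0.0005,0,0,0,-70,0],[-0.001,-0.0005,0,0,0,-80,0],[-0.001,-0.0005,0,0,0,-80,0],[-0.001,-0.0005,-0.04,0,0,-80,0],[-0.001,-0.0005,-0.07,0,0,-80,0],[-0.001,-0.0005,-0.09,0,0,-80,0],[-0.001,-0.0005,-0.1,0,0,-80,0],[-0.001,-0.0005,-0.105,0,0,-80,0],[-0.001,-0.0005,-0.108,0,0,-80,0],[-0.001,-0.0005,-0.108,0,0,-80,0],[-0.001,-0.0005,-0.108,0,0,-80,0]]]'
```

```text
clock: 33.52
tcp_pos: [0.4261, -0.1468, 0.0148]
orientation: [3.141, -0.001, 0.26]
wrist_force: [0.5, 0.4, 0.3]
gripper_width: 0.0429
grip_force: 0.0
```

```bash
python3 -m jog '[[[0.0005,0,-0.001,0,0,0,1],[0.0005,0,-0.001,0,0,0,1],[0.0005,0,-0.001,0,0,0,1],[0.0005,0,-0.001,0,0,0,1],[0.0005,0,-0.001,0,0,0,1],[0.0005,0,-0.001,0,0,0,1],[0.0005,0,-0.001,0,0,0,1]]]'
```

```text
clock: 34.4
tcp_pos: [0.4265, -0.1467, 0.0136]
orientation: [3.141, -0.0, 0.26]
wrist_force: [-0.6, 0.5, 5.4]
gripper_width: 0.0137
grip_force: 58.8
```

```bash
python3 -m jog '[[[0,0,0.02,0,0,0,1],[0,0,0.05,0,0,0,1],[0,0,0.09,0,0,0,1],[0,0,0.13,0,0,8,1],[0,0.01,0.15,0,0,16,1],[0.002,0.04,0.15,0,0,24,1],[0.004,0.07,0.15,0,0,32,1],[0.006,0.1,0.15,0,0,40,1],[0.008,0.13,0.15,0,0,48,1],[0.01,0.16,0.15,0,0,56,1],[0.012,0.19,0.15,0,0,64,1],[0.014,0.22,0.15,0,0,72,1],[0.016,0.25,0.15,0,0,80,1],[0.018,0.28,0.15,0,0,80,1],[0.02,0.31,0.15,0,0,80,1],[0.022,0.34,0.15,0,0,80,1],[0.023,0.36,0.15,0,0,80,1],[0.024,0.37,0.15,0,0,80,1],[0.024,0.3757,0.15,0,0,80,1],[0.024,0.3757,0.15,0,0,80,1]]]'
python3 - <<'E'
from rig import r
import cv2
c=r.capture("wrist");cv2.imwrite("pics/w11.png",c["frame"][:,:,::-1]);print(r.observe()["wrist_force"],r.observe()["tcp_pos"])
E
```

```text
clock: 36.9
tcp_pos: [0.4501, 0.2288, 0.1632]
orientation: [-3.141, 0.0, 1.656]
wrist_force: [-0.3, -0.1, 0.1]
gripper_width: 0.0135
grip_force: 58.6
[-0.33956585  0.72050686  0.19509473] [0.45007829 0.22863181 0.16323087]
```

View pics/w11.png

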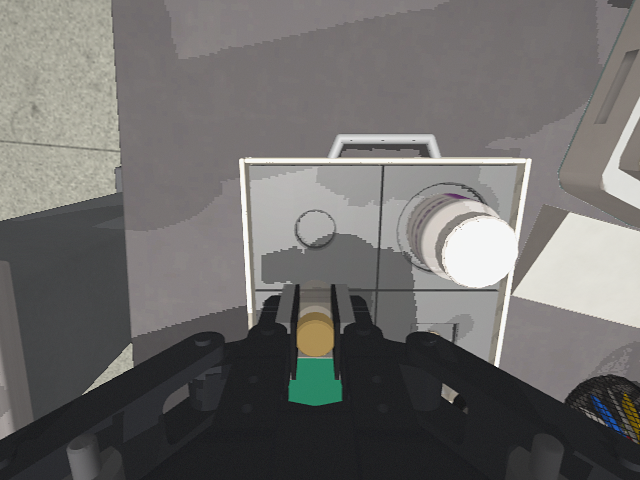

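The vial is held upright; the small round mouth is centred at (315.5,229).

```bash
python3 - <<'E'
from rig import r
from h import *
c=r.capture("wrist")
print(ray(c,(315.5,229),.024),ray(c,(315.5,336),.1632-.0136+.042))
E
```

```text
[0.4507482  0.22930151 0.024     ] [0.45052784 0.22920998 0.1916    ]
```

Aligned within 1 mm. Lower: tip from 0.163 to 0.030.

```bash
python3 -m jog '[[[0,0,-0.03,0,0,0,1],[0,0,-0.06,0,0,0,1],[0,0,-0.09,0,0,0,1],[0,0,-0.105,0,0,0,1],[0,0,-0.115,0,0,0,1],[0,0,-0.12,0,0,0,1],[0,0,-0.123,0,0,0,1],[0,0,-0.126,0,0,0,1],[0,0,-0.128,0,0,0,1],[0,0,-0.13,0,0,0,1],[0,0,-0.13,0,0,0,1]]]'
python3 -m jog '[[[0,0,-0.001,0,0,0,1],[0,0,-0.002,0,0,0,1],[0,0,-0.003,0,0,0,1],[0,0,-0.003,0,0,0,1]]]'
```

```text
clock: 38.38
tcp_pos: [0.4501, 0.2291, 0.0333]
orientation: [-3.142, 0.0, 1.656]
wrist_force: [0.2, -0.0, -0.6]
gripper_width: 0.0135
grip_force: 58.6
clock: 38.88
tcp_pos: [0.4501, 0.2291, 0.0302]
orientation: [-3.141, 0.0, 1.656]
wrist_force: [1.0, -0.0, -0.9]
gripper_width: 0.0138
grip_force: 58.6
```

```bash
python3 -m jog '[[[0,0,-0.0005,0,0,0,1],[0,0,-0.001,0,0,0,1],[0,0,-0.001,0,0,0,1]]]'
```

```text
clock: 39.25
tcp_pos: [0.4503, 0.2292, 0.0296]
orientation: [3.141, -0.0, 1.656]
wrist_force: [-0.9, -0.4, 4.3]
gripper_width: 0.0132
grip_force: 59.1
```

Contact at the floor height. Release, rise and look.

```bash
python3 -m jog '[[[0,0,0,0,0,0,0.6],[0,0,0,0,0,0,0.4],[0,0,0,0,0,0,0.2],[0,0,0,0,0,0,0],[0,0,0,0,0,0,0],[0,0,0.01,0,0,0,0],[0,0,0.04,0,0,0,0],[0,0,0.09,0,0,0,0],[0,0,0.15,0,0,0,0],[0,0,0.19,0,0,0,0],[0,-0.05,0.19,0,0,0,0],[0,-0.05,0.19,0,0,0,0],[0,-0.05,0.19,0,0,0,0]]]'
python3 - <<'E'
from rig import r
import cv2,numpy as np
w=r.capture("wrist")["frame"][:,:,::-1];t=r.capture("top")["frame"][:,:,::-1]
cv2.imwrite("pics/f.png",np.hstack([cv2.resize(w,(400,300)),cv2.resize(t[150:390,120:440],(400,300))]))
E
```

```text
clock: 40.88
tcp_pos: [0.4501, 0.1793, 0.2196]
orientation: [3.141, -0.001, 1.655]
wrist_force: [-0.2, 0.6, -0.0]
gripper_width: 0.0426
grip_force: 0.0
```

View pics/f.png

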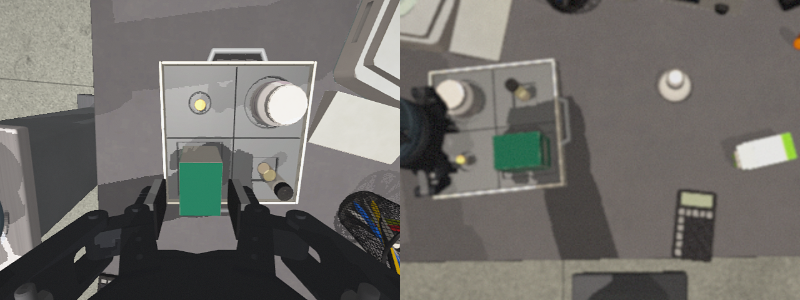

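All four stand upright in their recesses, short vial at (200,104) in the wrist view; the lamp and carton are unmoved.

```bash
python3 -c "
from rig import r
print(r.close_job())"
```

```text
the job is handed in; nothing more can be done
None
```

I packed the caddy and handed it in at about 41 s of the 126 s: jar, box of cover slips, tall vial and short vial each stand upright and fully down in their own recesses, with the spirit lamp and label carton left where they stood.

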